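# Shelve the full box, keep the started one at the bench

### The job

The two closed sliding-lid boxes of peg springs look the same, but one is full and the other nearly used up: lift them in turn to feel which is heavier. Load the full one into the spring rack, pushing the follower back with it and lowering it flat behind the front lips, and stand the nearly empty one flat in the big bay of the work tray. Keep both boxes upright throughout and leave the other things on the bench where they are.

Things in the scene. Friction and masses are not known exactly. Their poses are not given: they have to be found in the camera images.
- box_a: Closed box of pale wood with sliding lid, 96 long (x), 56 wide (y), 80 mm high, stiff; two look identical, which is full changes each start, names mean nothing. Origin: centre of underside, z up; starts standing on the table (z = 0). With contents 0.2 to 0.8 kg, the full one at least 0.19 kg heavier; contents rattle by 2 mm. Grip the smooth long sides across the 56 mm, in the upper half.
- box_b: Closed box of pale wood with sliding lid, 96 long (x), 56 wide (y), 80 mm high, stiff; two look identical, which is full changes each start, names mean nothing. Origin: centre of underside, z up; starts standing on the table (z = 0). With contents 0.2 to 0.8 kg, the full one at least 0.19 kg heavier; contents rattle by 2 mm. Grip the smooth long sides across the 56 mm, in the upper half.
- rack: Spring rack, a fixed plywood lane 256 (x) x 96 (y) mm. Origin: underside, centre of loading bay; +x runs from the open front (nearest the robot) to the back. Floor at z 8. Two lips at the front, 6 thick, inner faces at x -50, tops at z 22. Side guides 64 apart, tops z 20; back plate x 187, top z 68. Box goes lengthwise, either way round; against the lips its centre is at x -2, y 0, underside z 8.
- pusher (a joint): Travel (m) of the rack's spring follower: 0 = fully forward (empty; its face 16 mm behind the lips, at x = -34 mm in the rack's frame); grows as it is pushed back along the rack's +x, to 0.105 at the stop. It springs back with a nearly constant 4 to 5 N. With a box against the lips it reads 0.080.
- pusher_face (a point): Point on the front face of the follower, 38 above the rack's underside, on the lane's centre line. The follower is an upright wooden plate 60 wide (y), 55 high, from 9 to 64 above the rack's underside, with a steel spring drum behind it.
- tray: Work tray of pale wood, fixed, 200 (x) x 136 (y) mm, walls 6 thick and 32 high, floor 6 above the table. Origin: centre of underside, z up. A divider 6 thick, 30 high crosses it at x = 43: the big empty bay (134 x 124 inside) is on the -x side, the small bay holding pegs on the +x side.
- tray_in (a point): Centre of the big bay of the tray, on its floor (27 mm to -x of the tray's origin).
- peg_1: Bystander: a jumbo wooden clothes peg lying flat, 110 long, 20 wide, 13 high (mm). Origin at its underside.
- peg_2: Bystander: a second such clothes peg, 110 x 20 x 13 high (mm). Origin at its underside.
- glue: Bystander: white plastic glue bottle with an orange cap, 56 across, 150 high, standing (mm). Origin at its underside.
- mallet: Bystander: wooden mallet lying flat: head 105 x 64, handle 200 long to its -x; 64 high (mm). Origin at its underside.
- square: Bystander: try square lying flat, dark wooden stock 110 long and 20 high, steel blade 150 long (mm). Origin at its underside.
- dowel_cup: Bystander: steel cup, 76 across, 95 high, holding a few dowels that reach 170 high, standing (mm). Origin at its underside.
- offcut: Bystander: plain offcut of wood, 120 x 60 x 38 high (mm). Origin at its underside.
There are look-alikes about, which are no part of the job. What is shaped like the box_a but yellow is not meant.

How it is judged:
By the outcome, as a careful person would: the job done as asked, in the order asked, and still so for the second after the job is handed in, with the robot touching nothing.
It also fails if it takes over 72 s, if anything falls off the work surface, if the arm or the gripper's body presses on something with over 40 N, if the wrist force passes 120 N, or if a joint passes its speed limit or range.

### The arm

A 6-joint arm with a two-finger parallel gripper is mounted at the origin on the work surface. World frame = base frame: x ahead of the robot, y to its left, z up, the work surface at z = 0. Lengths are in m, angles in rad, forces in N, time in s.
With the tool pointing down it reaches from about 0.3 to 1 m from the base axis. Payload 5.1 kg.
Tool frame: the origin (TCP) lies on the front face of the gripper's body, between the roots of the fingers; the fingertips stand 78 mm ahead of it and the grasp point (between the pads) lies 59 mm ahead of it (hold_point_z is the distance from the TCP to the grasp point, in m); z points along the fingers, x is the direction in which the jaws open and shut, and the axes are right-handed (so a half turn about z gives the same grasp; the last joint's range is limited). The gripper opens to 95 mm and grips with 3 to 60 N. Pads are 20 mm wide; open, the fingers measure 119 mm over their backs; the gripper's body (75 mm by 180 mm) begins 59 mm behind the grasp point.
Start: joints at [-1.278, 0.124, 1.65, -0, 1.367, -0.083], TCP at [0.239, -0.605, 0.292] pointing down, gripper open.
Joint ranges: [-2.61, 2.61], [-1.02, 2.33], [0.03, 2.71], [-1.35, 4.49], [0.32, 2.68], [-2.91, 2.91]. Speed limits (rad/s): [2.57, 2.57, 3.14, 3.14, 3.14, 3.14].

### API

Orientations are given as a 3x3 rotation matrix whose columns are the frame's x, y, z axes.
In Python, from station import read_state, snapshot, sign_off, spot_in, pinpoint, hold_point_z gives the robot as it stands.
- The arm moves only by the shell command python3 -m creep 'ROWS' [FORCE]. ROWS is JSON, a list that holds one entry, the list of rows, each a list of 7 numbers: the finger opening in m, from 0 to 0.0951, then the shift along the world's x, y, z in m, then the turn, a rotation vector about the world's x, y, z in degrees. In form: [[[claw, x, y, z, rx, ry, rz], ...]]. A call has 1 to 10 rows; each row is the pose to reach, as a shift and turn from the pose measured when the call began; what a row does not reach only later rows make up. A row lasts 1/8 s, in which the tool goes at most 62.5 mm and 10.7 degrees, less where a joint would pass 70% of its speed; a pose out of reach is approached as far as the arm can. A call with a gripper value outside its range is refused whole. The fingers move at their own pace and stop on an object; FORCE is the grip in N (left out, the last holds). Time passes only in rows, so rows that repeat a pose let the fingers close. It gives the time, the measured TCP pose, the force and the opening at its end, in the units of the state.
- read_state(): the state, without advancing time (a new reading comes with each control period).
- snapshot(name): name is "scene" or "top" or "wrist"; returns a dict with "pixels" (384x512x3 uint8, red, green, blue), "range_z" (384x512 float32, m along the optical axis (not along the pixel's ray), 0 where there is no reading), "camera_matrix" (3x3 intrinsics, pixels), "cam_to_world" (4x4, takes a point from camera to world coordinates); the wrist camera has in their place "T_tool_cam" (4x4, takes a point from camera to tool coordinates, whose origin is the TCP and whose axes are the tool frame's). Camera axes: x right, y down, z forward; pixel columns grow to the right and rows downward; lengths in m; the calibration is good to about 2 mm. A picture is of the moment at which its call begins: read the wrist's pose just before it.
- sign_off(): hands the job in, once; it reports no verdict.
Trained networks look in a picture, given as the dict that the camera call returned (one of the last four; its "shot" number tells which), for a name from the list of things; names that differ only in an ending like _2 or _b are one class to them, and where a whole thing is asked for, a point or a joint stands for the part that bears it (a point fixed in the world has none). Each returns a list of dicts, best first, with "p" (0 to 1); they miss things now and then, are a little off and sometimes report something else, mostly with a low value. They report only what shows in the picture. A call takes as long as a camera call. They do not tell look-alikes from the thing itself.
- spot_in(picture, name): "location" ([x, y, z] in m, in world coordinates, good to about 4 mm: the middle of the surface that is visible of it).
- pinpoint(picture, name): "location" ([x, y, z] in m, in world coordinates, good to about 4 mm: a listed point, or the origin of a listed thing).
The state is a dict: "clock": time; "qpos": joint angles; "dq": joint speeds; "tau": joint torques, N m; "tool_pos": TCP position; "tcp_rot": TCP orientation; "ft_force": force on the tool from outside, world axes, zero at the start; "ft_torque": the same for the moment, N m; "opening": finger opening in m.
Only numpy, scipy, OpenCV 4.12 (cv2) and the standard library are available. Lean on these libraries where they do the work, as an engineer would, in place of code of your own. Each camera call takes 0.05 s, during which the arm holds its last target.

## Working session

There is one attempt and no reset: what is moved stays moved. The work goes in short steps, Python scripts to look and compute and a shell command to move; the robot and the scene stay as the last step left them, time stands still between calls to the robot, and variables do not carry over. Pictures are saved under pics/ and viewed, and the job is handed in when it is done.

```bash
mkdir -p pics; ls
cat > h.py <<'E'
import numpy as np, cv2
from station import *
def save(s,n,scale=1.5):
    im=cv2.cvtColor(s["pixels"],cv2.COLOR_RGB2BGR)
    cv2.imwrite(f"pics/{n}.png",cv2.resize(im,None,fx=scale,fy=scale,interpolation=cv2.INTER_CUBIC))
def cloud(s,T=None):
    z=s["range_z"];K=s["camera_matrix"];h,w=z.shape
    u,v=np.meshgrid(np.arange(w),np.arange(h))
    P=np.stack([(u-K[0,2])/K[0,0]*z,(v-K[1,2])/K[1,1]*z,z,np.ones_like(z)],-1)
    if T is None:T=s["cam_to_world"]
    Q=(P@T.T)[...,:3]; Q[z==0]=np.nan
    return Q
E
python3 - <<'E'
from h import *
np.set_printoptions(precision=4,suppress=True)
print(read_state()["clock"],hold_point_z)
for n in("scene","top"):
    s=snapshot(n);save(s,n+"0")
    for t in["box_a","rack","pusher","tray","glue","mallet","square","dowel_cup","offcut","peg_1"]:
        print(n,t,[(round(d["p"],2),np.round(d["location"],3).tolist()) for d in pinpoint(s,t)])
    for t in["pusher_face","tray_in"]:
        print(n,t,[(round(d["p"],2),np.round(d["location"],3).tolist()) for d in pinpoint(s,t)])
print(read_state()["clock"])
E
```

```text
pics
0.0 0.0588
scene box_a [(0.75, [0.497, -0.073, 0.0]), (0.75, [0.556, 0.061, 0.002]), (0.61, [0.286, -0.227, 0.003])]
scene rack [(0.87, [0.542, -0.31, -0.005]), (0.28, [0.514, 0.3, 0.004])]Traceback (most recent call last):
  File "<stdin>", line 7, in <module>
ValueError: it knows: box, dowel_cup, glue, mallet, offcut, peg, pusher_face, rack, square, tray, tray_in
```

Run:
```python
from h import *
for n in("scene","top"):
    s=snapshot(n);save(s,n+"1")
    for t in["box_a","rack","tray","glue","mallet","square","dowel_cup","offcut","peg_1","pusher_face","tray_in"]:
        print(n,t,[(round(d["p"],2),np.round(d["location"],3).tolist()) for d in pinpoint(s,t)])
    np.savez(n+".npz",**{k:v for k,v in s.items()})
print(read_state()["clock"])
```

```text
scene box_a [(0.92, [0.504, -0.073, 0.0]), (0.82, [0.555, 0.063, 0.004]), (0.76, [0.287, -0.226, 0.0])]
scene rack [(0.92, [0.537, -0.316, -0.001]), (0.39, [0.574, -0.485, -0.001])]
scene tray [(0.81, [0.516, 0.301, 0.001])]
scene glue [(0.88, [0.797, 0.135, -0.0])]
scene mallet [(0.77, [0.572, -0.488, -0.002])]
scene square [(0.77, [0.592, 0.493, 0.003])]
scene dowel_cup [(0.84, [0.468, 0.49, -0.002])]
scene offcut [(0.71, [0.416, -0.466, 0.001])]
scene peg_1 [(0.77, [0.762, 0.015, -0.0]), (0.51, [0.742, -0.103, -0.005]), (0.5, [0.552, 0.064, 0.005]), (0.17, [0.464, 0.49, 0.0])]
scene pusher_face [(0.71, [0.509, -0.318, 0.036])]
scene tray_in [(0.8, [0.491, 0.303, 0.004])]
top box_a [(0.73, [0.288, -0.225, -0.001]), (0.7, [0.504, -0.077, 0.006]), (0.65, [0.554, 0.06, -0.004])]
top rack [(0.7, [0.543, -0.314, -0.002])]
top tray [(0.83, [0.517, 0.299, 0.0])]
top glue [(0.85, [0.798, 0.132, 0.002]), (0.17, [0.507, -0.321, 0.037])]
top mallet [(0.87, [0.575, -0.484, -0.0])]
top square [(0.87, [0.593, 0.494, 0.0])]
top dowel_cup [(0.96, [0.466, 0.49, -0.0]), (0.54, [0.542, -0.315, -0.004]), (0.42, [0.574, -0.487, -0.002])]
top offcut [(0.61, [0.424, -0.466, 0.0])]
top peg_1 [(0.71, [0.741, -0.101, -0.004]), (0.67, [0.759, 0.019, 0.0])]
top pusher_face [(0.62, [0.505, -0.322, 0.038])]
top tray_in [(0.87, [0.49, 0.299, 0.006])]
1.35
```

View pics/scene1.png

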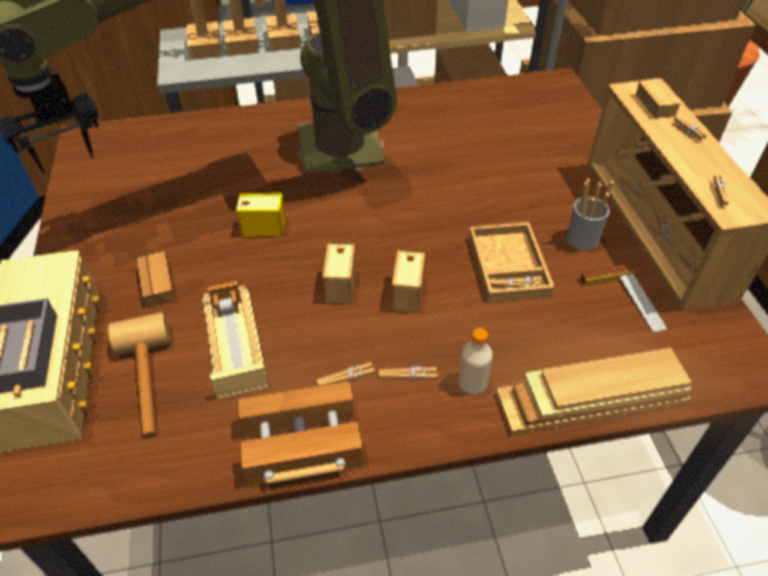

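View pics/top1.png

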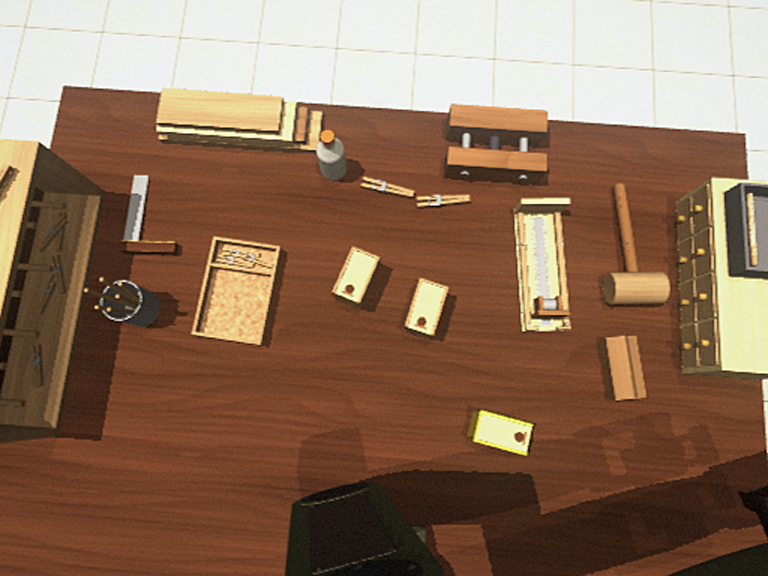

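The scene view shows the two pale boxes at about (339,270) and (408,280). The yellow look-alike is at (262,215), the rack at (235,340) and the tray at (510,262). Next I'll fit exact poses from the depth images.

```bash
cat > fit.py <<'E'
from h import *
def rect(P):
    r=cv2.minAreaRect((P[:,:2]*1000).astype(np.float32)); 
    b=cv2.boxPoints(r); e=b[1]-b[0]; f=b[2]-b[1]
    l=e if np.hypot(*e)>np.hypot(*f) else f
    a=np.degrees(np.arctan2(l[1],l[0])); a=(a+90)%180-90
    return np.round(r[0],1),np.round(sorted(r[1]),1),round(a,2)
def near(Q,c,R,z0,z1):
    m=(np.hypot(Q[...,0]-c[0],Q[...,1]-c[1])<R)&(Q[...,2]>z0)&(Q[...,2]<z1)
    return Q[m]
E
python3 - <<'E'
from fit import *
for n in("scene","top"):
    s=dict(np.load(n+".npz"));Q=cloud(s)
    print(n,s["cam_to_world"][:3,3].round(2),"table",np.nanmedian(near(Q,(0.4,0.1),.05,-.02,.02)[:,2]))
    for c in[(0.504,-.075),(.555,.061),(.287,-.226)]:
        P=near(Q,c,.075,.072,.09);print(c,len(P),np.median(P[:,2]),rect(P))
    P=near(Q,(.516,.300),.15,.024,.040);print("traytop",len(P),rect(P))
    for z0,z1 in((.014,.03),(.03,.055),(.055,.075)):
        P=near(Q,(.60,-.318),.17,z0,z1);P=P[abs(P[:,1]+.318)<.075];print("rack",z0,len(P),rect(P))
E
```

```text
scene [ 1.49 -0.17  1.09] table 0.00021253470454296597
(0.504, -0.075) 423 0.0772208265944998 (array([504.5, -73.4]), array([ 56.6, 102.3]), np.float32(-14.49))
(0.555, 0.061) 433 0.07740538488721205 (array([555.7,  63.3]), array([ 55.9, 102. ]), np.float32(-18.65))
(0.287, -0.226) 352 0.07762264639017857 (array([ 288.3, -223.5]), array([65.7, 96.8]), np.float32(80.62))
traytop 595 (array([519.5, 299.1]), array([138.7, 207. ]), np.float32(-4.46))
rack 0.014 610 (array([ 615.3, -309.2]), array([ 96.1, 256.9]), np.float32(5.82))
rack 0.03 395 (array([ 628.4, -306.5]), array([ 95.7, 231. ]), np.float32(5.07))
rack 0.055 302 (array([ 624.7, -302.5]), array([ 95.3, 237.9]), np.float32(2.79))
top [ 0.33 -0.    1.09] table 0.0014746165723154014
(0.504, -0.075) 678 0.07894561323806071 (array([502.5, -75.5]), array([55.9, 96.5]), np.float32(-14.09))
(0.555, 0.061) 666 0.07880694941020727 (array([553.7,  61.6]), array([56.8, 96.6]), np.float32(-18.73))
(0.287, -0.226) 782 0.07891454841636814 (array([ 284.9, -224.9]), array([55.8, 97.3]), np.float32(79.29))
traytop 752 (array([516.2, 297.3]), array([138.2, 200.7]), np.float32(-4.46))
rack 0.014 823 (array([ 609.5, -307.7]), array([ 95.7, 252.5]), np.float32(4.44))
rack 0.03 278 (array([ 619.1, -298.5]), array([ 95.6, 229.1]), np.float32(0.21))
rack 0.055 274 (array([ 622.8, -306.5]), array([ 96.9, 234.2]), np.float32(3.9))
```

Run:
```python
from fit import *
s=dict(np.load("top.npz"));im=cv2.cvtColor(s["pixels"],cv2.COLOR_RGB2BGR)
cv2.imwrite("pics/rackcrop.png",cv2.resize(im[120:230,330:400],None,fx=5,fy=5,interpolation=cv2.INTER_CUBIC))
```

```text
(no output)
```

View pics/rackcrop.png

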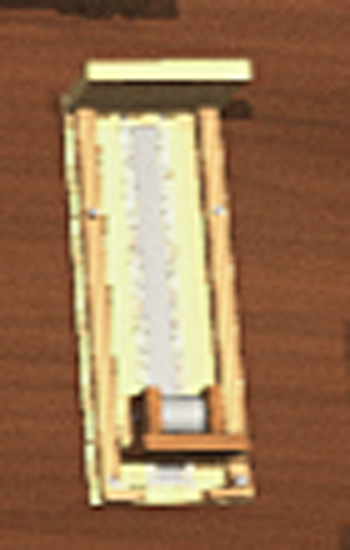

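```bash
cat > go.py <<'E'
from h import *
from scipy.spatial.transform import Rotation as Rn
def to(x,y,z,yaw):
    """grasp point at x,y,z ; object's long-axis yaw deg; jaws (tool x) along object's y, nearest half-turn"""
    st=read_state();R=np.array(st["tcp_rot"]);best=None
    for k in(0,180):
        a=np.radians(yaw+90+k);tx=np.array([np.cos(a),np.sin(a),0]);tz=np.array([0,0,-1.]);T=np.stack([tx,np.cross(tz,tx),tz],1)
        rv=np.degrees((Rn.from_matrix(T)*Rn.from_matrix(R).inv()).as_rotvec())
        print("shift mm",np.round((np.array([x,y,z+hold_point_z])-st["tool_pos"])*1000,1),"rv",rv.round(2))
def stt():
    st=read_state()
    for k in("clock","qpos","tool_pos","ft_force","ft_torque","opening"):print(k,np.round(st[k],4))
    print(np.round(st["tcp_rot"],3).tolist())
E
python3 - <<'E'
from go import *
stt()
to(.54,-.3144,.30,4.7)
to(.503,-.0747,.14,-14.3)
s=snapshot("wrist");print(np.round(s["T_tool_cam"],3).tolist())
E
```

```text
clock 1.35
qpos [-1.2776  0.1238  1.6503  0.      1.3675 -0.0826]
tool_pos [ 0.2385 -0.6046  0.2922]
ft_force [0.121  0.0348 0.5116]
ft_torque [-0.0274 -0.0576  0.0135]
opening 0.0953
[[0.367, -0.93, -0.0], [-0.93, -0.367, 0.0], [-0.0, -0.0, -1.0]]
shift mm [301.5 290.2  66.6] rv [-0.0000e+00 -1.0000e-02  1.6317e+02]
shift mm [301.5 290.2  66.6] rv [ -0.     0.   -16.83]
shift mm [264.5 529.9 -93.4] rv [-0.0000e+00 -1.0000e-02  1.4417e+02]
shift mm [264.5 529.9 -93.4] rv [ -0.     0.   -35.83]
[[1.0, 0.0, -0.001, 0.0], [0.0, 0.965, 0.263, -0.074], [0.001, -0.263, 0.965, -0.093], [0.0, 0.0, 0.0, 1.0]]
```

```bash
python3 -m creep '[[[0.0951,0.04,0.04,0.01,0,0,-3],[0.0951,0.08,0.08,0.02,0,0,-6],[0.0951,0.12,0.12,0.03,0,0,-9],[0.0951,0.16,0.16,0.04,0,0,-12],[0.0951,0.20,0.20,0.05,0,0,-15],[0.0951,0.24,0.24,0.06,0,0,-16.8],[0.0951,0.28,0.27,0.066,0,0,-16.8],[0.0951,0.302,0.29,0.066,0,0,-16.8],[0.0951,0.302,0.29,0.066,0,0,-16.8]]]'
python3 - <<'E'
from go import *
stt()
st=read_state();s=snapshot("wrist");save(s,"w1")
T=np.eye(4);T[:3,:3]=st["tcp_rot"];T[:3,3]=st["tool_pos"];W=T@np.array(s["T_tool_cam"])
np.savez("w1.npz",W=W,**s)
E
```

```text
clock: 2.52
tool_pos: [0.5417, -0.3132, 0.3582]
tcp_rot: [[0.086, -0.996, -0.0], [-0.996, -0.086, 0.0], [-0.0, 0.0, -1.0]]
ft_force: [-0.5, 0.5, 0.3]
opening: 0.095
clock 2.525
qpos [-0.6099  0.0387  1.6306  0.      1.4724  0.875 ]
tool_pos [ 0.5417 -0.3132  0.3582]
ft_force [-0.4849  0.5215  0.3175]
ft_torque [ 0.0115 -0.0217 -0.0273]
opening 0.095
[[0.086, -0.996, -0.0], [-0.996, -0.086, 0.0], [-0.0, 0.0, -1.0]]
```

View pics/w1.png

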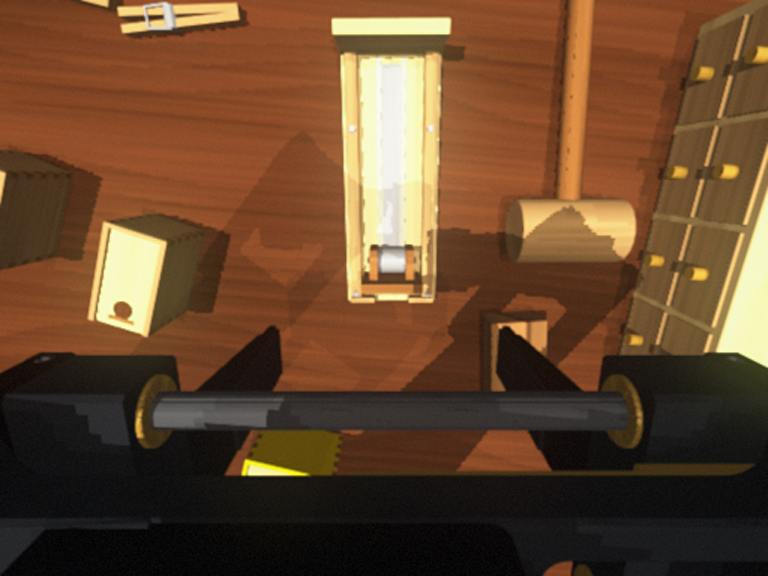

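The wrist view shows the rack at the upper centre, from about (340,20) to (440,300), with the lips at (393,297) and the follower at (390,285). It runs almost straight along the camera's column. I'll fit it from this depth image.

Run:
```python
from fit import *
s=dict(np.load("w1.npz"));Q=cloud(s,s["W"])
P=near(Q,(.46,-.2),.04,-.02,.02);print("table",np.nanmedian(P[:,2]),len(P))
P=near(Q,(.61,-.309),.17,.014,.030);P=P[abs(P[:,1]+.309)<.08];print(len(P),rect(P))
# transform in rack frame guess
o=np.array([.5405,-.3145]);
for yaw in(4.7,):
    a=np.radians(yaw);c,sn=np.cos(a),np.sin(a)
    D=Q[...,:2]-o;X=D[...,0]*c+D[...,1]*sn;Y=-D[...,0]*sn+D[...,1]*c;Z=Q[...,2]
    # outline at z ~ guides' tops
    for x0 in np.arange(-.05,.18,.02):
        m=(X>x0)&(X<x0+.02)&(abs(Y)<.07)&(Z>.014)&(Z<.027)
        l=Y[m&(Y<0)];r=Y[m&(Y>0)]
        print(round(x0,2),"left",np.percentile(l,[2,98]).round(4) if len(l)>9 else len(l),"right",np.percentile(r,[2,98]).round(4) if len(r)>9 else len(r))
    m=(X>-.07)&(X<-.038)&(abs(Y)<.06)&(Z>.013)&(Z<.03);print("lips X",np.percentile(X[m],[1,50,99]),"Y",np.percentile(Y[m],[1,99]),np.median(Z[m]))
    m=(abs(X+.02)<.03)&(abs(Y)<.06)&(Z>.055)&(Z<.075);print("follower X",np.percentile(X[m],[1,50,99]),"Y",np.percentile(Y[m],[1,99]),np.median(Z[m]),m.sum())
    m=(X>.15)&(X<.23)&(abs(Y)<.06)&(Z>.058)&(Z<.08);print("back X",np.percentile(X[m],[1,50,99]),"Y",np.percentile(Y[m],[1,99]),np.median(Z[m]),m.sum())
P=near(Q,(.504,-.075),.075,.072,.09);print(len(P),np.median(P[:,2]),rect(P))
print(rect(near(Q,(.287,-.226),.075,.072,.09)))
```

```text
table 0.0005788975860447076 1562
3134 (array([ 606.1, -307.8]), array([ 94.6, 242.6]), np.float32(4.78))
-0.05 left [-0.0438 -0.0327] right [0.0317 0.043 ]
-0.03 left [-0.0431 -0.0019] right [0.0029 0.0425]
-0.01 left [-0.044  -0.0055] right [0.0142 0.0436]
0.01 left [-0.0436 -0.0324] right [0.0323 0.0433]
0.03 left [-0.043  -0.0319] right [0.0321 0.043 ]
0.05 left [-0.0436 -0.0316] right [0.0322 0.044 ]
0.07 left [-0.0431 -0.0316] right [0.0328 0.0435]
0.09 left [-0.0425 -0.0319] right [0.0326 0.0444]
0.11 left [-0.0431 -0.0313] right [0.0327 0.0441]
0.13 left [-0.0427 -0.0311] right [0.0334 0.0447]
0.15 left [-0.0419 -0.031 ] right [0.0331 0.0445]
0.17 left [-0.0443 -0.0021] right [0.0021 0.0468]
lips X [-0.05524991 -0.05052766 -0.03852325] Y [-0.04385623  0.04303233] 0.02117947328534106
follower X [-0.03346893 -0.02791379 -0.02412321] Y [-0.02906232  0.02863837] 0.06403555114132853 329
back X [0.18601295 0.19119344 0.1985307 ] Y [-0.04569442  0.04800781] 0.06808777189570575 1093
2985 0.07789205499201207 (array([502. , -74.1]), array([58.1, 97.3]), np.float32(-13.99))
(array([ 302.6, -226.2]), array([22.3, 93.6]), np.float32(79.97))
```

Run:
```python
from go import *
to(.5027,-.0747,.13,-14.2)
```

```text
shift mm [ -38.2  239.4 -169.3] rv [4.0000e-02 1.0000e-02 1.6097e+02]
shift mm [ -38.2  239.4 -169.3] rv [ 1.000e-02 -3.000e-02 -1.903e+01]
```

```bash
python3 -m creep '[[[0.0951,-0.008,0.05,-0.03,0,0,-5],[0.0951,-0.016,0.1,-0.06,0,0,-10],[0.0951,-0.024,0.15,-0.09,0,0,-15],[0.0951,-0.032,0.20,-0.12,0,0,-19],[0.0951,-0.0382,0.2394,-0.15,0,0,-19],[0.0951,-0.0382,0.2394,-0.17,0,0,-19],[0.0951,-0.0382,0.2394,-0.17,0,0,-19],[0.0951,-0.0382,0.2394,-0.17,0,0,-19]]]'
python3 - <<'E'
from fit import *
from go import *
st=read_state();s=snapshot("wrist");save(s,"w2")
T=np.eye(4);T[:3,:3]=st["tcp_rot"];T[:3,3]=st["tool_pos"];W=T@np.array(s["T_tool_cam"])
Q=cloud(s,W)
for c in((.503,-.075),(.555,.062)):
    P=near(Q,c,.075,.072,.09);print(len(P),len(P) and rect(P))
to(.5027,-.0747,.055,-14.2)
E
```

```text
clock: 3.58
tool_pos: [0.503, -0.0758, 0.1892]
tcp_rot: [[-0.246, -0.969, 0.001], [-0.969, 0.246, -0.001], [0.0, -0.001, -1.0]]
ft_force: [1.1, -1.4, 0.5]
opening: 0.0949
7746 (array([507.3, -75.6]), array([56.2, 86.1]), np.float32(-13.99))
8385 (array([560.4,  60.3]), array([58.3, 81.5]), np.float32(-18.34))
shift mm [ -0.6   1.1 -75.8] rv [ 1.4000e-01 -6.0000e-02 -1.7994e+02]
shift mm [ -0.6   1.1 -75.8] rv [0.04 0.09 0.06]
```

View pics/w2.png

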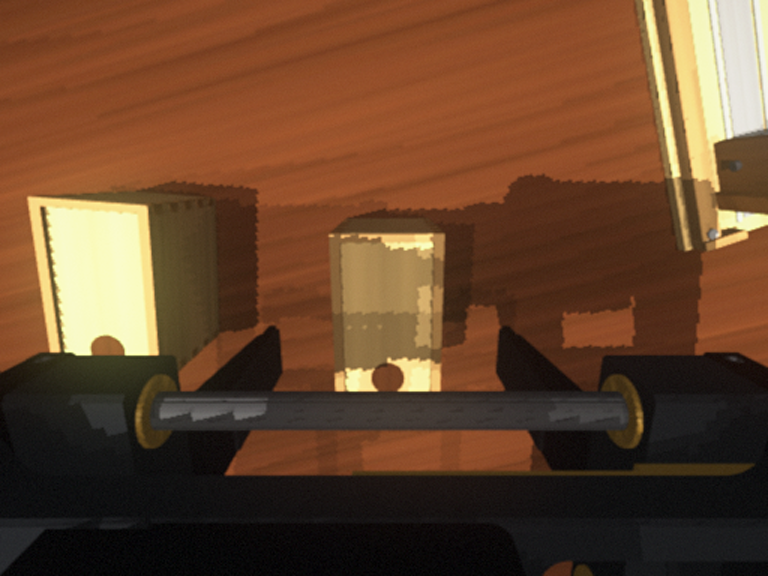

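The box sits centred between the open fingers: it spans columns 330–443 and the fingers are at 270 and 510. I'll descend and grip.

```bash
python3 -m creep '[[[0.0951,0,0.001,-0.025,0,0,0],[0.0951,0,0.001,-0.05,0,0,0],[0.0951,0,0.001,-0.068,0,0,0],[0.0951,0,0.001,-0.076,0,0,0],[0.0951,0,0.001,-0.076,0,0,0],[0.04,0,0.001,-0.076,0,0,0],[0.04,0,0.001,-0.076,0,0,0],[0.04,0,0.001,-0.076,0,0,0],[0.04,0,0.001,-0.076,0,0,0]]]' 35
python3 - <<'E'
from go import *
stt()
E
```

```text
clock: 4.75
tool_pos: [0.5034, -0.0748, 0.1138]
tcp_rot: [[-0.246, -0.969, 0.002], [-0.969, 0.246, -0.001], [0.0, -0.002, -1.0]]
ft_force: [0.0, 0.6, 0.5]
opening: 0.0604
clock 4.75
qpos [-2.5300e-01 -3.1000e-03  2.1053e+00 -3.0000e-04  1.0372e+00  1.5668e+00]
tool_pos [ 0.5034 -0.0748  0.1138]
ft_force [0.0407 0.6087 0.531 ]
ft_torque [ 0.0609  0.0239 -0.0087]
opening 0.0604
[[-0.246, -0.969, 0.002], [-0.969, 0.246, -0.001], [0.0, -0.002, -1.0]]
```

```bash
python3 -m creep '[[[0.04,0,0,0,0,0,0],[0.04,0,0,0,0,0,0],[0.04,0,0,0.01,0,0,0],[0.04,0,0,0.025,0,0,0],[0.04,0,0,0.035,0,0,0],[0.04,0,0,0.04,0,0,0],[0.04,0,0,0.04,0,0,0],[0.04,0,0,0.04,0,0,0],[0.04,0,0,0.04,0,0,0]]]' 35
for i in 1 2 3; do python3 -m creep '[[[0.04,0,0,0,0,0,0]]]' | egrep 'clock|force|opening|pos'; done
```

```text
clock: 5.88
tool_pos: [0.503, -0.0747, 0.1532]
tcp_rot: [[-0.246, -0.969, 0.001], [-0.969, 0.246, -0.0], [0.0, -0.001, -1.0]]
ft_force: [0.2, -0.6, -7.1]
opening: 0.0559
clock: 6.0
tool_pos: [0.5029, -0.0747, 0.1528]
ft_force: [0.1, 0.6, -7.1]
opening: 0.0562
clock: 6.12
tool_pos: [0.5028, -0.0746, 0.1526]
ft_force: [-0.0, -0.6, -6.5]
opening: 0.0556
clock: 6.25
tool_pos: [0.5028, -0.0747, 0.1525]
ft_force: [0.1, 0.3, -6.5]
opening: 0.056
```

The first box weighs about 7.1 N. I'll put it back and lift the other one.

```bash
python3 -m creep '[[[0.04,0,0,-0.015,0,0,0],[0.04,0,0,-0.028,0,0,0],[0.04,0,0,-0.035,0,0,0],[0.04,0,0,-0.0375,0,0,0],[0.04,0,0,-0.0385,0,0,0],[0.04,0,0,-0.0385,0,0,0],[0.0951,0,0,-0.0385,0,0,0],[0.0951,0,0,-0.0385,0,0,0],[0.0951,0,0,-0.0385,0,0,0],[0.0951,0,0,-0.0385,0,0,0]]]' 35
python3 - <<'E'
from go import *
to(.554,.062,.13,-18.6)
E
```

```text
clock: 7.5
tool_pos: [0.5031, -0.0747, 0.1145]
tcp_rot: [[-0.246, -0.969, 0.001], [-0.969, 0.246, -0.0], [0.0, -0.001, -1.0]]
ft_force: [0.1, 0.5, -0.4]
opening: 0.0903
shift mm [ 50.9 136.7  74.3] rv [-5.0000e-02  4.0000e-02  1.7566e+02]
shift mm [ 50.9 136.7  74.3] rv [ 0.03  0.03 -4.34]
```

```bash
python3 -m creep '[[[0.0951,0,0,0.03,0,0,0],[0.0951,0,0,0.065,0,0,0],[0.0951,0.01,0.03,0.08,0,0,-1],[0.0951,0.03,0.08,0.08,0,0,-3],[0.0951,0.045,0.12,0.08,0,0,-4.3],[0.0951,0.051,0.1367,0.075,0,0,-4.3],[0.0951,0.051,0.1367,0.075,0,0,-4.3],[0.0951,0.051,0.1367,0.075,0,0,-4.3]]]'
python3 - <<'E'
from fit import *
from go import *
st=read_state();s=snapshot("wrist");save(s,"w3")
T=np.eye(4);T[:3,:3]=st["tcp_rot"];T[:3,3]=st["tool_pos"];W=T@np.array(s["T_tool_cam"])
Q=cloud(s,W)
for c in((.503,-.075),(.555,.062)):
    P=near(Q,c,.075,.072,.09);print(len(P),len(P) and rect(P))
to(.554,.062,.055,-18.6)
E
```

```text
clock: 8.5
tool_pos: [0.5536, 0.061, 0.189]
tcp_rot: [[-0.319, -0.948, -0.001], [-0.948, 0.319, -0.001], [0.001, 0.0, -1.0]]
ft_force: [-0.1, -0.5, 0.1]
opening: 0.0949
6020 (array([518.8, -78.5]), array([57.8, 61.9]), np.float32(-14.12))
7823 (array([558.2,  61.3]), array([56.2, 86.5]), np.float32(-18.7))
shift mm [  0.3   1.2 -75.4] rv [-1.0000e-02 -7.0000e-02 -1.7997e+02]
shift mm [  0.3   1.2 -75.4] rv [ 0.05 -0.01  0.03]
```

View pics/w3.png

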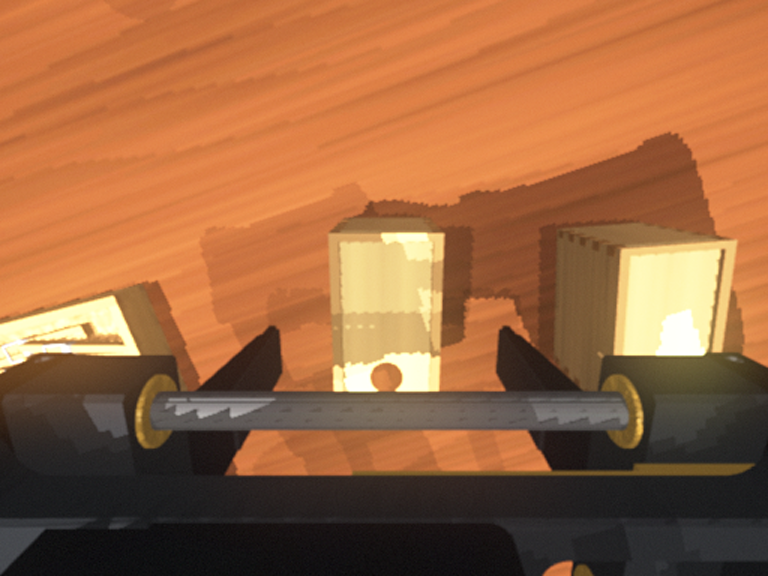

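Box 2 is centred between the fingers (columns 330–443), and the first box at (650,310) still stands upright.

```bash
python3 -m creep '[[[0.0951,0,0.001,-0.025,0,0,0],[0.0951,0,0.001,-0.05,0,0,0],[0.0951,0,0.001,-0.068,0,0,0],[0.0951,0,0.001,-0.075,0,0,0],[0.0951,0,0.001,-0.075,0,0,0],[0.04,0,0.001,-0.075,0,0,0],[0.04,0,0.001,-0.075,0,0,0],[0.04,0,0.001,-0.075,0,0,0],[0.04,0,0.001,-0.075,0,0,0],[0.04,0,0.001,-0.075,0,0,0]]]' 35
python3 -m creep '[[[0.04,0,0,0,0,0,0],[0.04,0,0,0.01,0,0,0],[0.04,0,0,0.025,0,0,0],[0.04,0,0,0.035,0,0,0],[0.04,0,0,0.04,0,0,0],[0.04,0,0,0.04,0,0,0],[0.04,0,0,0.04,0,0,0],[0.04,0,0,0.04,0,0,0]]]' 35
for i in 1 2 3; do python3 -m creep '[[[0.04,0,0,0,0,0,0]]]' | egrep 'clock|force|opening|pos'; done
```

```text
clock: 9.8
tool_pos: [0.5538, 0.0619, 0.1144]
tcp_rot: [[-0.319, -0.948, 0.0], [-0.948, 0.319, -0.001], [0.001, -0.0, -1.0]]
ft_force: [-0.4, 0.7, 0.4]
opening: 0.0558
clock: 10.8
tool_pos: [0.5534, 0.0619, 0.1538]
tcp_rot: [[-0.319, -0.948, -0.001], [-0.948, 0.319, -0.001], [0.001, 0.001, -1.0]]
ft_force: [0.4, -0.1, -3.1]
opening: 0.0561
clock: 10.92
tool_pos: [0.5533, 0.0619, 0.1534]
ft_force: [0.2, 0.3, -2.5]
opening: 0.0555
clock: 11.05
tool_pos: [0.5532, 0.0619, 0.1531]
ft_force: [-0.3, -0.4, -3.1]
opening: 0.0559
clock: 11.18
tool_pos: [0.5531, 0.0619, 0.153]
ft_force: [0.4, 0.0, -2.7]
opening: 0.0559
```

The second box weighs about 3.1 N, so the first one is full. I'll put this one down and fetch the full one.

```bash
python3 -m creep '[[[0.04,0,0,-0.015,0,0,0],[0.04,0,0,-0.028,0,0,0],[0.04,0,0,-0.035,0,0,0],[0.04,0,0,-0.0375,0,0,0],[0.04,0,0,-0.0385,0,0,0],[0.04,0,0,-0.0385,0,0,0],[0.0951,0,0,-0.0385,0,0,0],[0.0951,0,0,-0.0385,0,0,0],[0.0951,0,0,-0.0385,0,0,0],[0.0951,0,0,-0.0385,0,0,0]]]' 35
python3 -m creep '[[[0.0951,0,0,0.03,0,0,0],[0.0951,0,0,0.065,0,0,0],[0.0951,-0.01,-0.03,0.08,0,0,1],[0.0951,-0.03,-0.08,0.08,0,0,3],[0.0951,-0.045,-0.12,0.08,0,0,4.3],[0.0951,-0.0505,-0.1367,0.075,0,0,4.3],[0.0951,-0.0505,-0.1367,0.075,0,0,4.3],[0.0951,-0.0505,-0.1367,0.075,0,0,4.3]]]'
python3 - <<'E'
from fit import *
from go import *
st=read_state();s=snapshot("wrist");save(s,"w4")
T=np.eye(4);T[:3,:3]=st["tcp_rot"];T[:3,3]=st["tool_pos"];W=T@np.array(s["T_tool_cam"])
Q=cloud(s,W)
for c in((.503,-.075),(.555,.062)):
    P=near(Q,c,.075,.072,.09);print(len(P),len(P) and rect(P))
to(.5028,-.0747,.055,-14.2)
s=snapshot("top");Q=cloud(s)
for c in((.503,-.075),(.555,.062)):
    P=near(Q,c,.075,.072,.09);print(len(P),len(P) and rect(P))
E
```

```text
clock: 12.42
tool_pos: [0.5533, 0.0619, 0.1148]
tcp_rot: [[-0.319, -0.948, -0.002], [-0.948, 0.319, -0.001], [0.001, 0.001, -1.0]]
ft_force: [0.2, 0.1, 0.3]
opening: 0.0908
clock: 13.42
tool_pos: [0.5031, -0.074, 0.1896]
tcp_rot: [[-0.247, -0.969, -0.002], [-0.969, 0.247, -0.0], [0.001, 0.002, -1.0]]
ft_force: [-0.0, 0.4, 0.4]
opening: 0.095
7755 (array([506.7, -75.3]), array([56.3, 86.7]), np.float32(-13.84))
8364 (array([559.4,  59.9]), array([58.4, 82.3]), np.float32(-18.38))
shift mm [ -0.4  -0.8 -75.9] rv [-1.6000e-01 -3.0000e-02 -1.7994e+02]
shift mm [ -0.4  -0.8 -75.9] rv [ 0.02 -0.1   0.06]
34 (array([493.7, -73.1]), array([ 5.5, 55.6]), np.float32(78.23))
665 (array([552.7,  61.3]), array([56.8, 96.1]), np.float32(-18.49))
```

View pics/w4.png

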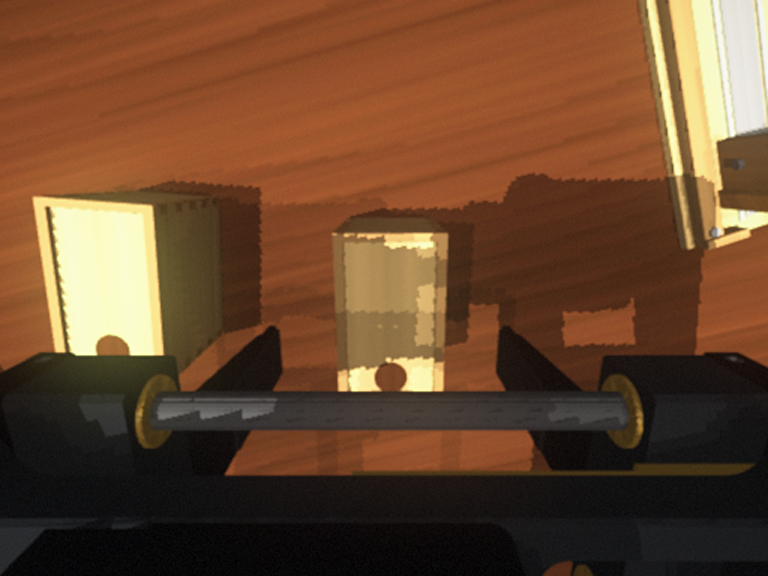

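```bash
python3 -m creep '[[[0.0951,0,-0.0008,-0.025,0,0,0],[0.0951,0,-0.0008,-0.05,0,0,0],[0.0951,0,-0.0008,-0.068,0,0,0],[0.0951,0,-0.0008,-0.076,0,0,0],[0.0951,0,-0.0008,-0.076,0,0,0],[0.04,0,-0.0008,-0.076,0,0,0],[0.04,0,-0.0008,-0.076,0,0,0],[0.04,0,-0.0008,-0.076,0,0,0],[0.04,0,-0.0008,-0.076,0,0,0],[0.04,0,-0.0008,-0.076,0,0,0]]]' 40
python3 - <<'E'
from go import *
stt()
o=np.array([.541,-.3147]);a=np.radians(5)
st=read_state();zg=st["tool_pos"][2]-hold_point_z;print("grasp height above box underside",zg)
for x in(-.09,-.002,.004):
    p=o+x*np.array([np.cos(a),np.sin(a)]);print(x,p.round(4));to(*p,zg+.029,5)
E
```

```text
clock: 14.78
tool_pos: [0.5033, -0.0747, 0.1139]
tcp_rot: [[-0.246, -0.969, -0.002], [-0.969, 0.246, -0.001], [0.001, 0.001, -1.0]]
ft_force: [-0.9, -0.5, 0.4]
opening: 0.0559
clock 14.775
qpos [-2.5250e-01 -2.0000e-03  2.1039e+00 -1.2000e-03  1.0410e+00  1.5676e+00]
tool_pos [ 0.5033 -0.0747  0.1139]
ft_force [-0.9402 -0.489   0.359 ]
ft_torque [ 0.0588  0.0912 -0.0208]
opening 0.0559
[[-0.246, -0.969, -0.002], [-0.969, 0.246, -0.001], [0.001, 0.001, -1.0]]
grasp height above box underside 0.05512954121749294
-0.09 [ 0.4513 -0.3225]
shift mm [ -51.9 -247.8   29. ] rv [-1.1000e-01 -8.0000e-02 -1.6075e+02]
shift mm [ -51.9 -247.8   29. ] rv [ 0.05 -0.08 19.25]
-0.002 [ 0.539  -0.3149]
shift mm [  35.7 -240.1   29. ] rv [-1.1000e-01 -8.0000e-02 -1.6075e+02]
shift mm [  35.7 -240.1   29. ] rv [ 0.05 -0.08 19.25]
0.004 [ 0.545  -0.3144]
shift mm [  41.7 -239.6   29. ] rv [-1.1000e-01 -8.0000e-02 -1.6075e+02]
shift mm [  41.7 -239.6   29. ] rv [ 0.05 -0.08 19.25]
```

```bash
python3 -m creep '[[[0.04,0,0,0.01,0,0,0],[0.04,0,0,0.03,0,0,0],[0.04,-0.005,-0.02,0.06,0,0,2],[0.04,-0.015,-0.06,0.08,0,0,6],[0.04,-0.03,-0.11,0.08,0,0,10],[0.04,-0.045,-0.16,0.08,0,0,14],[0.04,-0.055,-0.205,0.08,0,0,17],[0.04,-0.060,-0.235,0.08,0,0,19.2],[0.04,-0.062,-0.2485,0.08,0,0,19.2],[0.04,-0.062,-0.2485,0.08,0,0,19.2]]]' 40
python3 -m creep '[[[0.04,0,0,0,0,0,0],[0.04,0,0,0,0,0,0]]]'
python3 - <<'E'
from go import *
from fit import *
st=read_state();s=snapshot("wrist");save(s,"w5")
T=np.eye(4);T[:3,:3]=st["tcp_rot"];T[:3,3]=st["tool_pos"];W=T@np.array(s["T_tool_cam"])
Q=cloud(s,W)
o=np.array([.541,-.3147]);a=np.radians(5)
P=Q[(Q[...,2]>.125)&(Q[...,2]<.16)&(np.hypot(Q[...,0]-.48,Q[...,1]+.32)<.08)];print("boxtop",len(P),np.median(P[:,2]),rect(P))
stt()
for x in(-.1,-.09,-.002,.004):
    p=o+x*np.array([np.cos(a),np.sin(a)]);print(x,p.round(4));to(*p,.0551+.029,5)
c,sn=np.cos(a),np.sin(a);D=Q[...,:2]-o;X=D[...,0]*c+D[...,1]*sn;Y=-D[...,0]*sn+D[...,1]*c;Z=Q[...,2]
for x0 in np.arange(.01,.17,.03):
    m=(X>x0)&(X<x0+.03)&(abs(Y)<.07)&(Z>.014)&(Z<.027)
    l=Y[m&(Y<0)];r=Y[m&(Y>0)];print(round(x0,2),np.percentile(l,[2,98]).round(4) if len(l)>9 else len(l),np.percentile(r,[2,98]).round(4) if len(r)>9 else len(r))
E
```

```text
clock: 16.02
tool_pos: [0.4408, -0.3231, 0.1931]
tcp_rot: [[0.085, -0.996, -0.002], [-0.996, -0.085, 0.001], [-0.001, 0.002, -1.0]]
ft_force: [0.6, 0.9, -6.7]
opening: 0.0555
clock: 16.27
tool_pos: [0.4409, -0.3219, 0.1927]
tcp_rot: [[0.086, -0.996, -0.003], [-0.996, -0.086, 0.001], [-0.002, 0.003, -1.0]]
ft_force: [-0.5, -0.2, -7.4]
opening: 0.0556
boxtop 14010 0.1562843840171113 (array([ 449.1, -320.8]), array([74.9, 77.4]), np.float32(5.16))
clock 16.325
qpos [-7.2870e-01 -1.9900e-02  1.9730e+00 -1.1000e-03  1.1913e+00  7.5630e-01]
tool_pos [ 0.441  -0.3221  0.1929]
ft_force [-0.3026  0.2344 -6.6159]
ft_torque [ 0.0214 -0.0308  0.0001]
opening 0.0561
[[0.086, -0.996, -0.003], [-0.996, -0.086, 0.001], [-0.001, 0.003, -1.0]]
-0.1 [ 0.4414 -0.3234]
shift mm [  0.4  -1.3 -50. ] rv [-2.4000e-01  9.0000e-02 -1.7993e+02]
shift mm [  0.4  -1.3 -50. ] rv [-0.06 -0.15  0.06]
-0.09 [ 0.4513 -0.3225]
shift mm [ 10.4  -0.5 -50. ] rv [-2.4000e-01  9.0000e-02 -1.7993e+02]
shift mm [ 10.4  -0.5 -50. ] rv [-0.06 -0.15  0.06]
-0.002 [ 0.539  -0.3149]
shift mm [ 98.    7.2 -50. ] rv [-2.4000e-01  9.0000e-02 -1.7993e+02]
shift mm [ 98.    7.2 -50. ] rv [-0.06 -0.15  0.06]
0.004 [ 0.545  -0.3144]
shift mm [104.    7.7 -50. ] rv [-2.4000e-01  9.0000e-02 -1.7993e+02]
shift mm [104.    7.7 -50. ] rv [-0.06 -0.15  0.06]
0.01 [-0.044  -0.0322] [0.0317 0.0432]
0.04 [-0.0438 -0.0322] [0.0317 0.0434]
0.07 0 0
0.1 0 0
0.13 0 0
0.16 0 0
```

View pics/w5.png

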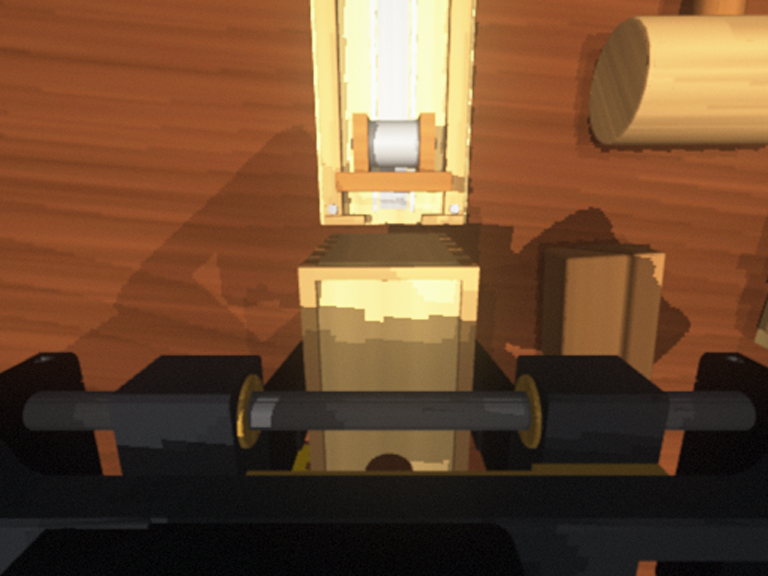

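```bash
python3 -m creep '[[[0.04,0,-0.0013,-0.02,0,-0.1,0],[0.04,0,-0.0013,-0.04,0,-0.1,0],[0.04,0,-0.0013,-0.048,0,-0.1,0],[0.04,0.004,-0.001,-0.048,0,-0.1,0],[0.04,0.009,-0.0006,-0.048,0,-0.1,0],[0.04,0.009,-0.0006,-0.048,0,-0.1,0],[0.04,0.009,-0.0006,-0.048,0,-0.1,0]]]' 40
python3 - <<'E'
from go import *
o=np.array([.541,-.3147]);a=np.radians(5)
for x in(-.09,-.002,.005):
    p=o+x*np.array([np.cos(a),np.sin(a)]);print(x,p.round(4));to(*p,.0551+.029,5)
s=snapshot("wrist");save(s,"w6")
E
```

```text
clock: 17.2
tool_pos: [0.4503, -0.3229, 0.1455]
tcp_rot: [[0.086, -0.996, -0.0], [-0.996, -0.086, 0.0], [-0.0, 0.0, -1.0]]
ft_force: [-0.6, 0.3, -6.2]
opening: 0.0559
-0.09 [ 0.4513 -0.3225]
shift mm [ 1.1  0.3 -2.6] rv [-3.0000e-02  4.0000e-02 -1.7994e+02]
shift mm [ 1.1  0.3 -2.6] rv [-0.02 -0.02  0.06]
-0.002 [ 0.539  -0.3149]
shift mm [88.7  8.  -2.6] rv [-3.0000e-02  4.0000e-02 -1.7994e+02]
shift mm [88.7  8.  -2.6] rv [-0.02 -0.02  0.06]
0.005 [ 0.546  -0.3143]
shift mm [95.7  8.6 -2.6] rv [-3.0000e-02  4.0000e-02 -1.7994e+02]
shift mm [95.7  8.6 -2.6] rv [-0.02 -0.02  0.06]
```

View pics/w6.png

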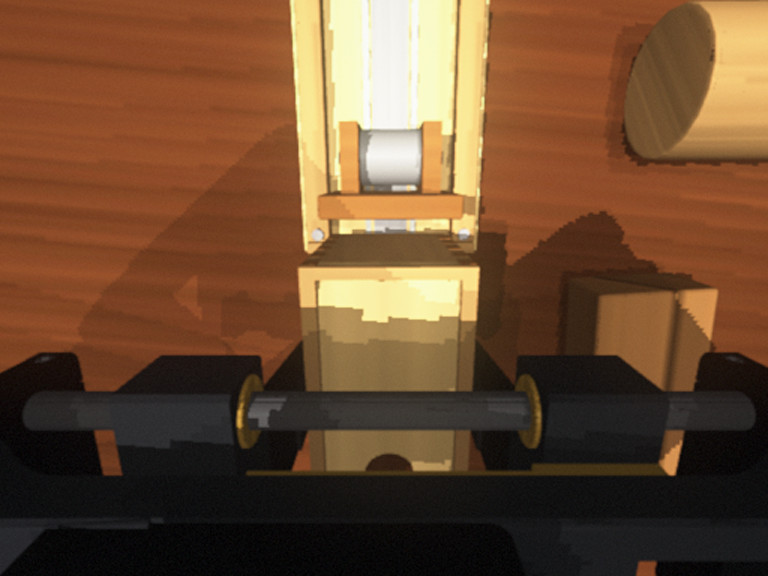

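The box (columns 300–480) is centred on the follower (318–463). Next is pushing it back.

```bash
python3 -m creep '[[[0.04,0.005,0.0006,-0.001,0,0,0],[0.04,0.012,0.0013,-0.001,0,0,0],[0.04,0.022,0.0021,-0.001,0,0,0],[0.04,0.034,0.0032,-0.001,0,0,0],[0.04,0.046,0.0042,-0.001,0,0,0],[0.04,0.058,0.0053,-0.001,0,0,0],[0.04,0.070,0.0063,-0.001,0,0,0],[0.04,0.082,0.0073,-0.001,0,0,0],[0.04,0.091,0.0081,-0.001,0,0,0],[0.04,0.097,0.0087,-0.001,0,0,0]]]' 40
python3 -m creep '[[[0.04,0.0,0.0,0,0,0,0],[0.04,0.0,0.0,0,0,0,0]]]' 40
python3 - <<'E'
from go import *
from fit import *
stt()
o=np.array([.541,-.3147]);a=np.radians(5)
for x in(-.002,.005):
    p=o+x*np.array([np.cos(a),np.sin(a)]);print(x,p.round(4));to(*p,.0551+.008,5)
st=read_state();s=snapshot("wrist");save(s,"w7")
T=np.eye(4);T[:3,:3]=st["tcp_rot"];T[:3,3]=st["tool_pos"];W=T@np.array(s["T_tool_cam"])
Q=cloud(s,W);c,sn=np.cos(a),np.sin(a);D=Q[...,:2]-o;X=D[...,0]*c+D[...,1]*sn;Y=-D[...,0]*sn+D[...,1]*c;Z=Q[...,2]
m=(abs(X-.03)<.08)&(abs(Y)<.04)&(Z>.095);print("boxtop",np.percentile(X[m],[1,99]),np.percentile(Y[m],[1,99]),np.median(Z[m]))
s=snapshot("scene");save(s,"s7")
E
```

```text
clock: 18.5
tool_pos: [0.5476, -0.3139, 0.1441]
tcp_rot: [[0.086, -0.996, -0.001], [-0.996, -0.086, 0.001], [-0.001, 0.001, -1.0]]
ft_force: [-5.6, -0.1, -4.3]
opening: 0.056
clock: 18.75
tool_pos: [0.5476, -0.3139, 0.1441]
tcp_rot: [[0.086, -0.996, -0.001], [-0.996, -0.086, 0.001], [-0.001, 0.001, -1.0]]
ft_force: [-5.0, 0.2, -5.2]
opening: 0.056
clock 18.75
qpos [-0.6055  0.2151  1.8088  0.      1.1194  0.8787]
tool_pos [ 0.5476 -0.3139  0.1441]
ft_force [-4.9676  0.1763 -5.1554]
ft_torque [-0.0366  0.9324  0.0327]
opening 0.056
[[0.086, -0.996, -0.001], [-0.996, -0.086, 0.001], [-0.001, 0.001, -1.0]]
-0.002 [ 0.539  -0.3149]
shift mm [ -8.5  -1.  -22.2] rv [-1.3000e-01  9.0000e-02 -1.7996e+02]
shift mm [ -8.5  -1.  -22.2] rv [-0.06 -0.08  0.04]
0.005 [ 0.546  -0.3143]
shift mm [ -1.6  -0.4 -22.2] rv [-1.3000e-01  9.0000e-02 -1.7996e+02]
shift mm [ -1.6  -0.4 -22.2] rv [-0.06 -0.08  0.04]
boxtop [-0.01938115  0.053036  ] [-0.03908514  0.03909371] 0.16827722992086697
```

View pics/w7.png

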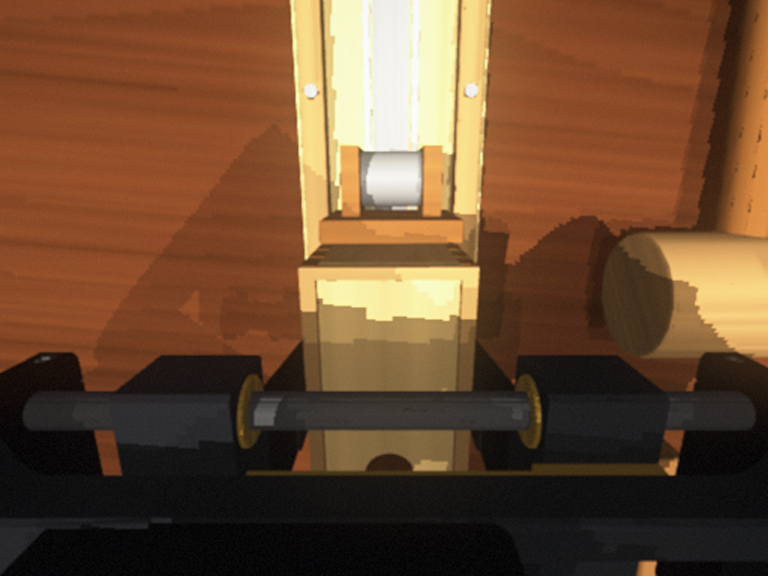

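View pics/s7.png

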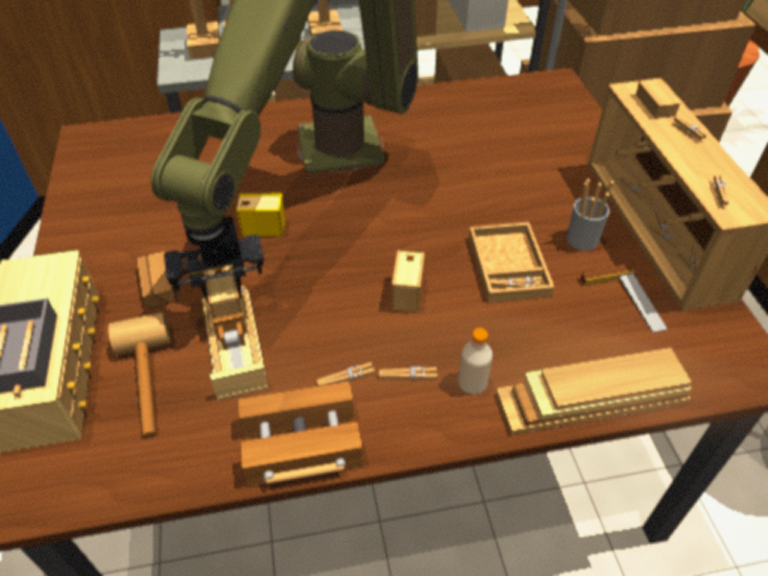

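The follower is pushed back by the box, with about 5 N of spring force, and the box front is about 8 mm behind the lips. I'll lower it.

```bash
python3 -m creep '[[[0.04,-0.001,-0.0003,-0.006,0,0,0],[0.04,-0.001,-0.0003,-0.012,0,0,0],[0.04,-0.001,-0.0003,-0.017,0,0,0],[0.04,-0.001,-0.0003,-0.020,0,0,0],[0.04,-0.001,-0.0003,-0.0215,0,0,0],[0.04,-0.001,-0.0003,-0.0215,0,0,0],[0.04,-0.001,-0.0003,-0.0215,0,0,0]]]' 40
```

```text
clock: 19.73
tool_pos: [0.5461, -0.3141, 0.1221]
tcp_rot: [[0.086, -0.996, -0.002], [-0.996, -0.086, 0.001], [-0.002, 0.002, -1.0]]
ft_force: [-4.7, -0.8, -7.1]
opening: 0.0561
```

```bash
python3 -m creep '[[[0.04,0,0,-0.0008,0,0,0],[0.04,0,0,-0.0012,0,0,0],[0.04,0,0,-0.0012,0,0,0]]]' 40
python3 - <<'E'
from go import *
st=read_state();s=snapshot("wrist");save(s,"w8")
s=snapshot("scene");save(s,"s8")
im=cv2.cvtColor(s["pixels"],cv2.COLOR_RGB2BGR);cv2.imwrite("pics/s8c.png",cv2.resize(im[150:280,80:200],None,fx=5,fy=4.5,interpolation=cv2.INTER_CUBIC))
E
```

```text
clock: 20.1
tool_pos: [0.5462, -0.3141, 0.122]
tcp_rot: [[0.086, -0.996, -0.002], [-0.996, -0.086, 0.001], [-0.002, 0.002, -1.0]]
ft_force: [-7.7, 0.5, -0.7]
opening: 0.0558
```

View pics/s8c.png

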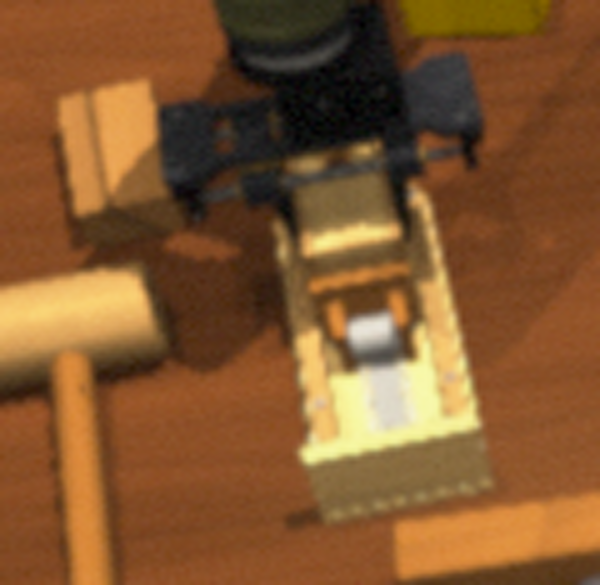

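The box has reached the rack floor: Fz has dropped to about zero and its underside is near 8 mm. I'll ease it forward to the lips before letting go.

```bash
python3 -m creep '[[[0.04,-0.003,-0.0003,0,0,0,0],[0.04,-0.006,-0.0006,0,0,0,0],[0.04,-0.0068,-0.0007,0,0,0,0],[0.04,-0.0068,-0.0007,0,0,0,0]]]' 40
python3 -m creep '[[[0.0951,0,0,0,0,0,0],[0.0951,0,0,0,0,0,0],[0.0951,0,0,0,0,0,0],[0.0951,0,0,0,0,0,0],[0.0951,0,0,0.0,0,0,0]]]'
```

```text
clock: 20.7
tool_pos: [0.5399, -0.3147, 0.1221]
tcp_rot: [[0.086, -0.996, -0.001], [-0.996, -0.086, 0.001], [-0.002, 0.001, -1.0]]
ft_force: [-2.0, 0.8, -7.2]
opening: 0.0559
clock: 21.32
tool_pos: [0.54, -0.3148, 0.1222]
tcp_rot: [[0.086, -0.996, -0.001], [-0.996, -0.086, 0.001], [-0.001, 0.0, -1.0]]
ft_force: [-0.1, -0.2, -0.9]
opening: 0.0944
```

```bash
python3 -m creep '[[[0.0951,0,0,0.02,0,0,0],[0.0951,0,0,0.06,0,0,0],[0.0951,0,0,0.1,0,0,0],[0.0951,0,0,0.14,0,0,0],[0.0951,0,0,0.17,0,0,0],[0.0951,0,0,0.18,0,0,0],[0.0951,0,0,0.18,0,0,0]]]'
cat > chk.py <<'E'
from go import *
from fit import *
def rackchk(n):
    o=np.array([.541,-.3147]);a=np.radians(5);c,sn=np.cos(a),np.sin(a)
    st=read_state();s=snapshot("wrist");save(s,n)
    T=np.eye(4);T[:3,:3]=st["tcp_rot"];T[:3,3]=st["tool_pos"];W=T@np.array(s["T_tool_cam"])
    Q=cloud(s,W);D=Q[...,:2]-o;X=D[...,0]*c+D[...,1]*sn;Y=-D[...,0]*sn+D[...,1]*c;Z=Q[...,2]
    m=(abs(X)<.06)&(abs(Y)<.045)&(Z>.08)&(Z<.1);print("boxtop",np.percentile(X[m],[1,99]),np.percentile(Y[m],[1,99]),np.percentile(Z[m],[1,50,99]),m.sum())
    A=np.c_[X[m],Y[m],np.ones(m.sum())];k=np.linalg.lstsq(A,Z[m],rcond=None)[0];print("tilt deg",np.degrees(k[:2]))
    print(rect(np.c_[X[m],Y[m],Z[m]]))
    m=(X>.03)&(X<.09)&(abs(Y)<.035)&(Z>.058)&(Z<.07);print("follower top",m.sum(),np.percentile(X[m],[1,99]) if m.sum() else "")
E
python3 -c "
from chk import *
rackchk('w9')"
```

```text
clock: 22.2
tool_pos: [0.54, -0.3148, 0.3031]
tcp_rot: [[0.086, -0.996, 0.001], [-0.996, -0.086, 0.0], [-0.0, -0.001, -1.0]]
ft_force: [-0.2, 0.2, -0.0]
opening: 0.0951
boxtop [-0.04958931  0.04482385] [-0.02651638  0.02847017] [0.08359282 0.08567366 0.08955028] 4021
tilt deg [0.25857507 0.08895702]
(array([-2.5,  1. ]), array([56. , 95.9]), np.float32(0.17))
follower top 501 [0.04501976 0.05516531]
```

View pics/w9.png

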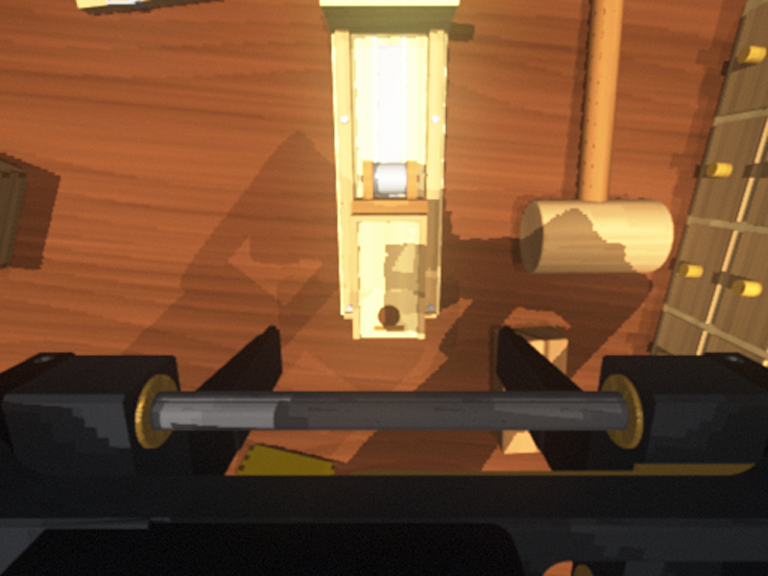

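The full box sits at rack x ≈ -2.5 mm (columns 353–425, rows 215–338). It's flat, and the follower face is at about 46 mm, so its travel is about 0.080. On to the light box.

Run:
```python
from go import *
to(.5535,.0617,.13,-18.6)
```

```text
shift mm [  13.8  376.3 -112.7] rv [ 8.0000e-02 -1.7000e-01  1.5646e+02]
shift mm [  13.8  376.3 -112.7] rv [ -0.12  -0.06 -23.54]
```

```bash
python3 -m creep '[[[0.0951,0.001,0.03,0,0,0,-2],[0.0951,0.003,0.08,0,0,0,-6],[0.0951,0.005,0.13,0,0,0,-10],[0.0951,0.007,0.18,-0.02,0,0,-14],[0.0951,0.009,0.23,-0.04,0,0,-18],[0.0951,0.011,0.28,-0.06,0,0,-21],[0.0951,0.013,0.33,-0.08,0,0,-23.5],[0.0951,0.0138,0.365,-0.10,0,0,-23.5],[0.0951,0.0138,0.3763,-0.112,0,0,-23.5],[0.0951,0.0138,0.3763,-0.112,0,0,-23.5]]]'
python3 - <<'E'
from go import *
from fit import *
s=snapshot("wrist");save(s,"w10");to(.5535,.0617,.055,-18.6)
s=snapshot("top");Q=cloud(s);save(s,"t10")
print(rect(near(Q,(.516,.3),.15,.024,.04)))
E
```

```text
clock: 23.5
tool_pos: [0.5522, 0.0619, 0.1873]
tcp_rot: [[-0.317, -0.948, -0.005], [-0.948, 0.317, 0.002], [-0.0, 0.005, -1.0]]
ft_force: [-0.5, -0.1, -0.3]
opening: 0.0954
shift mm [  0.5   0.5 -74.8] rv [ 2.2000e-01 -1.5000e-01  1.7996e+02]
shift mm [  0.5   0.5 -74.8] rv [-0.1  -0.14 -0.04]
(array([516.1, 297.2]), array([138.1, 200.7]), np.float32(-4.12))
```

View pics/w10.png

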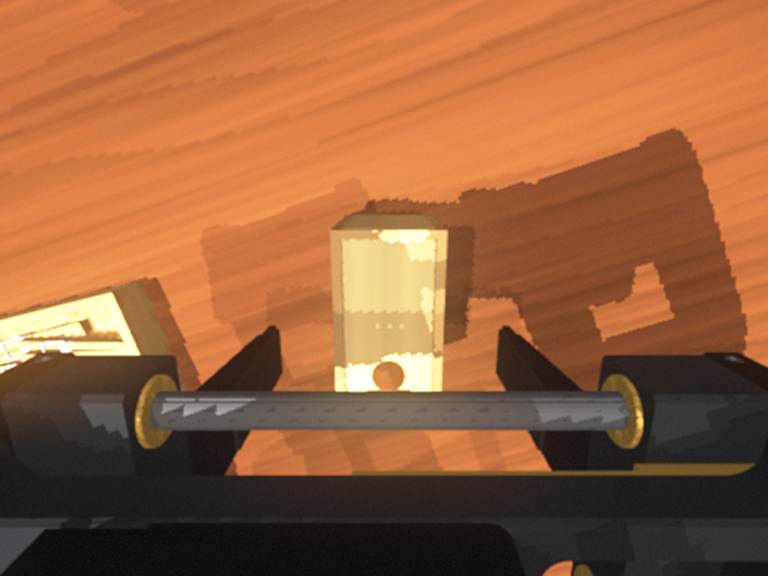

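Box 2 is centred between the fingers (columns 331–447). I'll descend, grip and lift.

```bash
python3 -m creep '[[[0.0951,0.0005,0.0003,-0.025,0,-0.2,0],[0.0951,0.0005,0.0003,-0.05,0,-0.2,0],[0.0951,0.0005,0.0003,-0.067,0,-0.2,0],[0.0951,0.0005,0.0003,-0.074,0,-0.2,0],[0.0951,0.0005,0.0003,-0.074,0,-0.2,0],[0.04,0.0005,0.0003,-0.074,0,-0.2,0],[0.04,0.0005,0.0003,-0.074,0,-0.2,0],[0.04,0.0005,0.0003,-0.074,0,-0.2,0],[0.04,0.0005,0.0003,-0.074,0,-0.2,0],[0.04,0.0005,0.0003,-0.074,0,-0.2,0]]]' 35
python3 - <<'E'
from go import *
st=read_state();print("h",st["tool_pos"][2]-hold_point_z)
# tray centre from fit + nets, yaw -4.3
a=np.radians(-4.3);o=np.array([.5165,.2985]);p=o-.027*np.array([np.cos(a),np.sin(a)]);print(p)
to(*p,st["tool_pos"][2]-hold_point_z+.006,-4.3)
E
```

```text
clock: 24.85
tool_pos: [0.5541, 0.0612, 0.1157]
tcp_rot: [[-0.319, -0.948, 0.003], [-0.948, 0.319, 0.002], [-0.003, -0.002, -1.0]]
ft_force: [-0.6, 0.9, 1.0]
opening: 0.0558
h 0.05688537661355613
[0.489576   0.30052443]
shift mm [-64.6 239.3   6. ] rv [   0.22    0.18 -165.7 ]
shift mm [-64.6 239.3   6. ] rv [-0.13  0.15 14.3 ]
```

```bash
python3 -m creep '[[[0.04,0,0,0.01,0,0,0],[0.04,0,0,0.035,0,0,0],[0.04,0,0.01,0.07,0,0,0],[0.04,-0.012,0.045,0.09,0,0,3],[0.04,-0.024,0.09,0.09,0,0,6],[0.04,-0.036,0.135,0.09,0,0,9],[0.04,-0.048,0.18,0.09,0,0,12],[0.04,-0.06,0.22,0.09,0,0,14.3],[0.04,-0.0646,0.239,0.09,0,0,14.3],[0.04,-0.0646,0.239,0.09,0,0,14.3]]]' 35
python3 -m creep '[[[0.04,0,0,0,0,0,0],[0.04,0,0,0,0,0,0]]]' 35
python3 - <<'E'
from go import *
s=snapshot("wrist");save(s,"w11");to(.4896,.3005,.0569+.006,-4.3)
E
```

```text
clock: 26.1
tool_pos: [0.4891, 0.3008, 0.2055]
tcp_rot: [[-0.074, -0.997, 0.002], [-0.997, 0.074, 0.002], [-0.002, -0.002, -1.0]]
ft_force: [0.1, -0.4, -2.7]
opening: 0.0556
clock: 26.35
tool_pos: [0.4895, 0.2998, 0.2054]
tcp_rot: [[-0.075, -0.997, 0.002], [-0.997, 0.075, 0.001], [-0.002, -0.002, -1.0]]
ft_force: [0.4, -0.4, -2.9]
opening: 0.0561
shift mm [  0.1   0.7 -83.8] rv [ 1.8000e-01  1.4000e-01 -1.7999e+02]
shift mm [  0.1   0.7 -83.8] rv [-0.09  0.11  0.01]
```

View pics/w11.png

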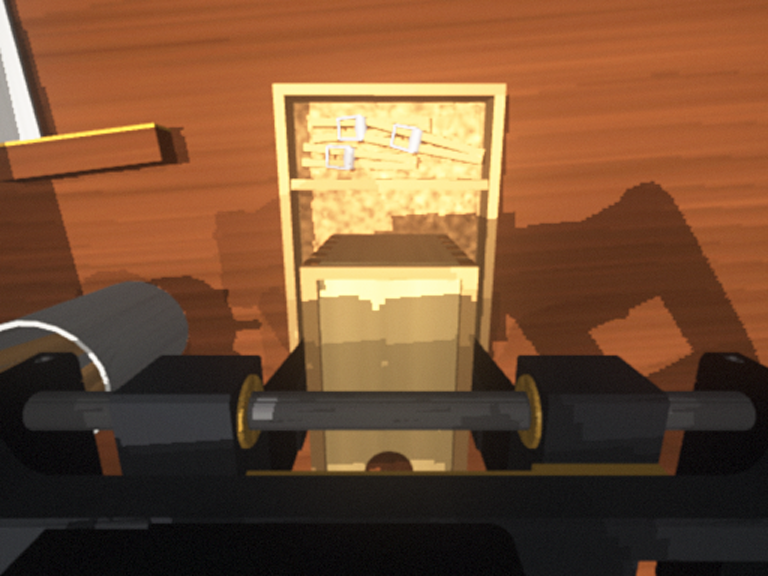

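The box is centred over the big bay: it spans columns 300–480 and the tray walls are at 280 and 500. The dowel cup at (90,340) is clear of the gripper. I'll lower the box.

```bash
python3 -m creep '[[[0.04,0,0.0007,-0.03,0,0,0],[0.04,0,0.0007,-0.055,0,0,0],[0.04,0,0.0007,-0.072,0,0,0],[0.04,0,0.0007,-0.080,0,0,0],[0.04,0,0.0007,-0.083,0,0,0],[0.04,0,0.0007,-0.084,0,0,0],[0.04,0,0.0007,-0.084,0,0,0],[0.04,0,0.0007,-0.084,0,0,0]]]' 35
```

```text
clock: 27.4
tool_pos: [0.4898, 0.3008, 0.1221]
tcp_rot: [[-0.075, -0.997, 0.003], [-0.997, 0.075, 0.002], [-0.002, -0.003, -1.0]]
ft_force: [-0.2, -0.5, -2.5]
opening: 0.056
```

```bash
python3 -m creep '[[[0.04,0,0,-0.001,0,0,0],[0.04,0,0,-0.0018,0,0,0],[0.04,0,0,-0.0018,0,0,0]]]' 35
```

```text
clock: 27.78
tool_pos: [0.49, 0.3009, 0.1216]
tcp_rot: [[-0.075, -0.997, 0.003], [-0.997, 0.075, 0.002], [-0.002, -0.003, -1.0]]
ft_force: [-2.9, -1.2, 4.3]
opening: 0.0559
```

The box is down on the tray floor. I'll release and retreat.

```bash
python3 -m creep '[[[0.0951,0,0,0.0004,0,0,0],[0.0951,0,0,0.0004,0,0,0],[0.0951,0,0,0.0004,0,0,0],[0.0951,0,0,0.0004,0,0,0],[0.0951,0,0,0.0004,0,0,0]]]'
python3 -m creep '[[[0.0951,0,0,0.02,0,0,0],[0.0951,0,0,0.06,0,0,0],[0.0951,0,0,0.11,0,0,0],[0.0951,0,0,0.16,0,0,0],[0.0951,-0.02,-0.02,0.2,0,0,0],[0.0951,-0.06,-0.05,0.2,0,0,0],[0.0951,-0.1,-0.08,0.2,0,0,0],[0.0951,-0.1,-0.08,0.2,0,0,0],[0.0951,-0.1,-0.08,0.2,0,0,0]]]'
python3 - <<'E'
from fit import *
from go import *
s=snapshot("scene");save(s,"s12");Q=cloud(s)
names=["box_a","rack","tray","glue","mallet","square","dowel_cup","offcut","peg_1","pusher_face"]
for t in names:print(t,[(round(d["p"],2),np.round(d["location"],3).tolist()) for d in pinpoint(s,t)])
P=near(Q,(.49,.30),.075,.078,.1);print(rect(P),np.percentile(P[:,2],[1,50,99]))
s=snapshot("top");save(s,"t12");Q=cloud(s)
for c in((.49,.30),(.539,-.315)):
    P=near(Q,c,.075,.078,.1);print(len(P))
    if len(P)>20:
        A=np.c_[P[:,:2],np.ones(len(P))];k=np.linalg.lstsq(A,P[:,2],rcond=None)[0];print(rect(P),np.percentile(P[:,2],[1,50,99]),"tilt",np.degrees(k[:2]))
st=read_state();s=snapshot("wrist");save(s,"w12")
E
```

```text
clock: 28.4
tool_pos: [0.49, 0.3009, 0.1219]
tcp_rot: [[-0.075, -0.997, 0.003], [-0.997, 0.075, 0.002], [-0.002, -0.003, -1.0]]
ft_force: [0.4, 1.0, 0.4]
opening: 0.0942
clock: 29.52
tool_pos: [0.3904, 0.2211, 0.3234]
tcp_rot: [[-0.075, -0.997, 0.006], [-0.997, 0.075, 0.003], [-0.003, -0.005, -1.0]]
ft_force: [0.5, -0.2, -0.5]
opening: 0.0952
box_a [(0.91, [0.287, -0.226, 0.007]), (0.78, [0.49, 0.3, 0.008]), (0.6, [0.535, -0.314, 0.008])]
rack [(0.72, [0.488, 0.298, 0.006]), (0.63, [0.539, -0.309, -0.004])]
tray [(0.56, [0.515, 0.298, 0.002]), (0.55, [0.54, -0.314, -0.004])]
glue [(0.89, [0.798, 0.136, -0.001])]
mallet [(0.57, [0.572, -0.486, -0.002])]
square [(0.74, [0.594, 0.493, 0.002]), (0.51, [0.416, -0.465, 0.0]), (0.38, [0.758, 0.015, 0.001])]
dowel_cup [(0.88, [0.465, 0.488, -0.0])]
offcut [(0.89, [0.419, -0.466, -0.001]), (0.48, [0.515, 0.301, -0.001])]
peg_1 [(0.88, [0.758, 0.016, 0.0])]
pusher_face [(0.78, [0.587, -0.311, 0.034])]
(array([491.9, 301.9]), array([ 58. , 106.2]), np.float32(-4.81)) [0.0783066  0.08362807 0.0898361 ]
302
(array([495. , 298.5]), array([54.5, 82.9]), np.float32(-4.12)) [0.07932939 0.08509588 0.09039458] tilt [ 0.5505854  -1.49198888]
722
(array([ 538.6, -315.1]), array([57.8, 95. ]), np.float32(4.77)) [0.07954852 0.08697857 0.09267242] tilt [ 0.29696564 -0.85469761]
```

View pics/s12.png

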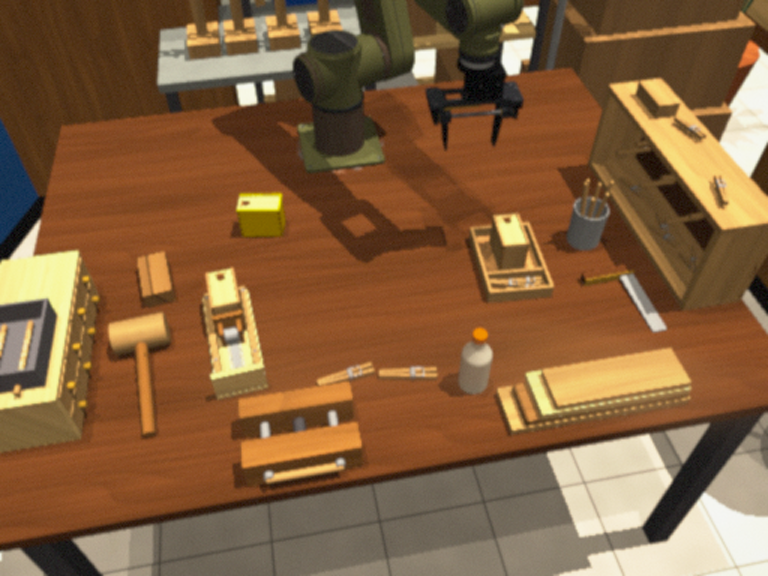

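View pics/t12.png

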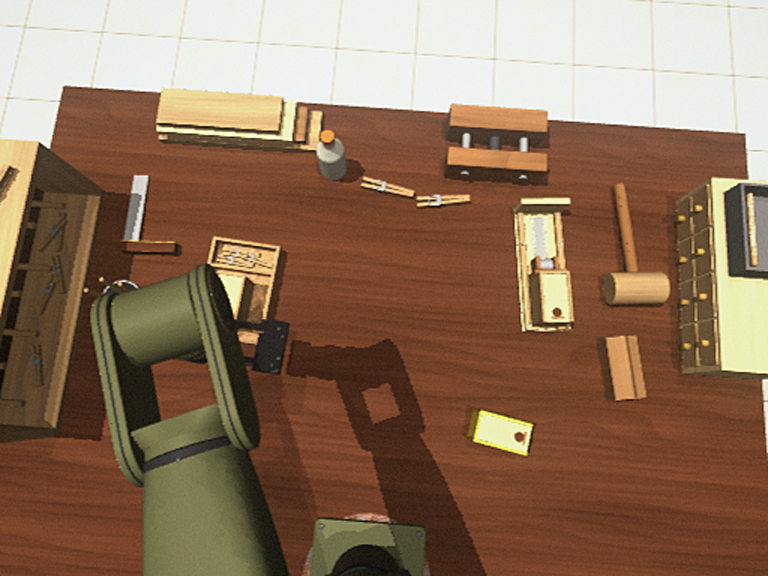

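Both views show the full box in the rack at scene (222,290) and the light box upright in the big bay at (508,240). The yellow box and the other things look unmoved, and the gripper is clear at (475,110). Handing in.

```bash
python3 -c "
from station import *
print(sign_off(), read_state()['clock'])"
```

```text
the job is handed in; nothing more can be done
the job is handed in; nothing more can be done
```

The full box is in the spring rack and the nearly empty one is in the big bay of the work tray. I handed the job in at about 30 s on the robot's clock.

- **Weighing:** I lifted each box about 40 mm and set it back down. The one that stood at (0.503, -0.075) weighed about 7.1 N and the one at (0.554, 0.062) about 3.1 N, so the first is the full one.
- **Rack:** I held the full box above the lips, pushed the follower back with it against about 5 N, lowered it to the floor, eased it forward to the lips and released it. In the close wrist view its centre was at rack x of about -2.5 mm, with a tilt under 0.3°. The follower travel was about 0.080 there, and a last look from the scene camera agreed.
- **Tray:** The light box stands in the big bay within about 2 mm of its centre, with its top at the expected height. As it touched down, the wrist read about 4 N.
- **Other things:** The yellow look-alike and the listed bystanders show no movement in the last pictures. One peg was missed by the network in the last scene view, but both pegs are visible in place in the pictures.
- **Checks that disagreed:** In the last overhead depth image, plane fits gave a tilt of up to 1.5° for the tray box and 0.9° for the rack box. The arm partly hid the tray box, and the closer rack measurement contradicts the rack figure, so I put both down to depth noise. I didn't take a close wrist measurement of the tray box after releasing it.

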